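# Brake the transport dolly, unlatch its ball coupler and hold the drawbar up

### The job

The loaded trunk dolly stands on the bench, hitched to a ball mount that has to come off. First set its brake: press the brake pedal right down to its stop, where it stays down. Then draw the coupler's spring latch out sideways, lift the drawbar off the ball with it, and finish while still holding the drawbar up with the gripper, at rest, with the coupler raised about 10 cm from where it sat on the ball; leave the tools and parts on the bench where they are.

Things in the scene. Friction and masses are not known exactly. Their poses are not given: they have to be found in the camera images.
- pedal_tread (a point): Middle of the brake pedal's top face: a ribbed dark steel plate 46 mm long, 72 mm wide, ahead of the dolly's front edge, 110 mm to the right (-y) of the drawbar's centre line, about 142 mm above the bench. Pressed to the stop it goes down 30 mm and moves less than 6 mm forward or back. Its pivot lies 69 mm behind it, towards the dolly.
- brake_pedal (a joint): Pedal angle, rad: 0 up (brake off; the tread slopes up towards the robot by 0.2), 0.42 at its lower stop (brake on). Over-centre spring: about 10 N on the tread starts it, the push needed shrinks to nothing at 0.30, then it snaps on to the stop and stays down by itself.
- latch_pull (a point): Middle of the latch's pull: a black round upright grip, 18 mm across, 48 mm tall (top 22 mm above this point, foot 26 mm below, on a steel stem), left (+y) of the coupler's dome, 166 mm above the bench. It stands 70 mm from the drawbar's centre line; the dome reaches 33 mm from that line and its top lies 12 mm below this point. y: the way the latch is drawn out (level); z: up the grip.
- hitch_latch (a joint): How far the latch is drawn out, m: 0 sprung home (its nose caught under the ball, the drawbar cannot be lifted), 0.016 at its outer stop. The nose is clear of the ball from 0.009. The spring pulls back with 8 N at 0 and 14 N at the stop; let go, the latch springs home.
- coupler (a point): Centre of the coupler's cup on the drawbar's end: a dull steel dome 65 mm across, 60 mm high, over the ball; it lies at the ball's centre while hitched, 240 mm from the drawbar's hinge axis. The drawbar with coupler and latch weighs 0.7 to 1.1 kg and falls back if not held.
- ball (a point): Centre of the 50 mm steel tow ball, 120 mm above the bench, on a 50 mm square post on a bolted-down 110 x 100 mm base plate. Fixed.
- drawbar: Drawbar: a 30 mm square aluminium tube, the steel coupler on its free end, level when hitched. Origin on its hinge axis at the dolly's front edge, 120 mm above the bench. x: along it from coupler to dolly, y: the hinge axis (to the robot's left), z up. Lifting turns it about +y, up to 1.0 rad. At the start the latch's pull is at -240, 70, 46 mm in this frame.
- wrench: Bystander: steel wrench 180 mm long, lying on the bench right of the ball mount. Origin in the middle of its underside.
- screwdriver: Bystander: screwdriver 200 mm long with a black handle, lying on the bench farther right. Origin in the middle of its underside.
- rivet_jar: Bystander: clear jar with a steel cap, 64 mm across, 90 mm high. Origin at the centre of its underside.
- parts_bin: Bystander: open blue parts bin 110 x 150 x 70 mm on the bench left of the drawbar. Origin at the centre of its underside.
- trunk_corner: Bystander: brass trunk corner, 50 x 50 x 45 mm, on the bench close to the left of the drawbar, under it. Origin at the centre of its underside.
- drill: Bystander: black cordless drill lying on its side on the bench, to the right beyond the screwdriver, 240 x 190 x 64 mm. Origin on the bench under the middle of its motor housing.

How it is judged (in metres and radians):
On the way, in this order (a step that is already met when the one before it is completed fails the run):
1. the brake pedal is down at its stop (value of joint brake_pedal above 0.38 rad), for 0.2 s.
2. the latch is drawn out clear of the ball by the fingers (value of joint hitch_latch above 0.009 m and contact force between the fingers and drawbar above 1 N), for 0.1 s.
At the end, for the whole second after the job is handed in: The brake pedal is still down at its stop (above 0.38 rad), the coupler's centre is 70 to 150 mm from the ball's centre, the drawbar is at rest (below 0.03 m/s) and is held by the gripper's fingers (more than 2 N of contact on the drawbar or its latch) (value of joint brake_pedal above 0.38 rad and distance between coupler and ball between 0.07 and 0.15 m and contact force between the fingers and drawbar above 2 N and linear speed of drawbar below 0.03 m/s); the arm keeps its last pose, push and grip.
It fails at once if the drawbar is lifted before the brake is on (distance between coupler and ball above 0.03 m and value of joint brake_pedal below 0.3 rad).
It fails at once if a tool or part on the bench is moved by more than 40 mm (distance of any of wrench, screwdriver, rivet_jar, parts_bin, trunk_corner, drill from where it was at the start of the episode above 0.04 m).
It also fails if it takes over 45 s, if anything falls off the work surface, if the arm or the gripper's body presses on something with over 40 N, if the wrist force passes 120 N, or if a joint passes its speed limit or range.

### The arm

A 7-joint arm with a two-finger parallel gripper is mounted at the origin on the work surface. World frame = base frame: x ahead of the robot, y to its left, z up, the work surface at z = 0. Lengths are in mm, angles in degrees, forces in N, time in s.
With the tool pointing down it reaches from about 350 to 900 mm from the base axis. Payload 7.2 kg.
Tool frame: the origin (TCP) lies on the centre line of the jaws, within the pads' length; the fingertips stand 22 mm ahead of it and the grasp point (between the pads) lies 3 mm ahead of it (env.tips_ahead is the distance from the TCP to the fingertips, in mm); z points along the fingers, y is the line along which they close (so a half turn about z gives the same grasp; the last joint's range is limited). The gripper opens to 85 mm and grips with 20 to 120 N. Pads are 22 mm wide; open, the fingers measure 114 mm over their backs; the gripper's body (76 mm by 85 mm) begins 54 mm behind the grasp point. The pads swing forward as they close: fully open they stand 13 mm farther back than shut.
Start: joints at [-72.892, 23.554, -0.728, 91.456, 0.321, 64.991, -4.71], TCP at [224.153, 583.424, 253.297] pointing down, gripper open.
Joint ranges: [-169.25, 169.25], [-16.82, 113.86], [-84.01, 82.57], [7.8, 145.47], [-59.2, 239.2], [7.22, 106.19], [-163.78, 163.78]. Speed limits (degrees/s): [136.94, 136.94, 172.46, 172.46, 180, 180, 180].

### API

Orientations are given as a 3x3 rotation matrix whose columns are the frame's x, y, z axes.
In Python, from plant import monitor, eyes, workorder, env gives the robot as it stands.
- The arm moves only by the tool move_arm, never from a script. Its argument "plan" is a list of rows, each an object with "delta_pos": the shift along the tool's x, y, z in m, a list of three; "yaw": the turn about the tool's z in degrees; "hand": the opening, from 0 (shut) to 1 (fully open). A call has 1 to 8 rows; each row is the pose to reach, as a shift and turn from the pose commanded when the call began, along the tool's axes at that moment; what a row does not reach only later rows make up. A row lasts 1/8 s, in which the tool goes at most 62.5 mm and 10.7 degrees, less where a joint would pass 70% of its speed; a pose out of reach is approached as far as the arm can. A call with a gripper value outside its range is refused whole. The fingers move at their own pace and stop on an object; "force" is the grip in N (left out, the last holds). Time passes only in rows, so rows that repeat a pose let the fingers close. It gives the time, the measured TCP pose, the force, the opening and the grip force at its end, in the units of the state.
- monitor.observe(): the state, without advancing time (a new reading comes with each control period).
- eyes.capture(name): name is "scene" or "top" or "wrist"; returns (picture, depth): 420x560x3 uint8, red, green, blue; 420x560 float32, mm along the optical axis (not along the pixel's ray), 0 where there is no reading.
- eyes.camera_model(name): a dict with "fx", "fy", "cx", "cy" (pixels), "k1" (the pictures are not rectified: a ray, as slopes to the right and down, at radius r is drawn at 1 + k1 r^2 times it, then the intrinsics apply), "xyz" and "orientation" of the camera in the world; the wrist camera has in their place "hand_eye" (4x4, takes a point from camera to tool coordinates, whose origin is the TCP and whose axes are the flange's). Camera axes: x right, y down, z forward; pixel columns grow to the right and rows downward; lengths in mm; the calibration is good to about 2 mm. A picture is of the moment at which its call begins: read the wrist's pose just before it. camera_model takes no time and is no camera call.
- workorder.close_job(): hands the job in; it is judged then, once.
Trained networks look in the newest picture that a camera, given by its name, has taken for a name from the list of things; names that differ only in an ending like _2 or _b are one class to them, and where a whole thing is asked for, a point or a joint stands for the part that bears it (a point fixed in the world has none). Each returns a list of dicts, best first, with "confidence" (0 to 1); they miss things now and then, are a little off and sometimes report something else, mostly with a low value. They report only what shows in the picture. A call takes as long as a camera call.
- eyes.look_for(camera, thing): "at" ([row, column] in pixels, amid what is visible of it).
- eyes.spot_point(camera, thing): "at" ([row, column] in pixels: a listed point, or the origin of a listed thing).
The state is a dict: "time": time; "q": joint angles; "qvel": joint speeds; "joint_efforts": joint torques, N m; "eef_pos": TCP position; "orientation": TCP orientation; "ft_force": force on the tool from outside, world axes, zero at the start; "ft_torque": the same for the moment, N m; "opening": finger opening in mm; "grip_force": force on a finger pad.
Only numpy, scipy, OpenCV 4.12 (cv2) and the standard library are available. Lean on these libraries where they do the work, as an engineer would, in place of code of your own. Each camera call takes 0.05 s, during which the arm holds its last target. There are 200 camera calls.

## Working session

There is one attempt and no reset: what is moved stays moved. The work goes in short steps, Python scripts to look and compute and a tool call to move; the robot and the scene stay as the last step left them, time stands still between calls to the robot, and variables do not carry over. Pictures are saved under pics/ and viewed, at most 10 in all, crops included, and the job is handed in when it is done.

Besides the shell and the picture viewer there is one more tool, called after "Call:" as name(argument=value, ...), one argument or row to a line, values as JSON. move_arm: Moves the arm, as the interface text tells. Its arguments: {"type":"object","properties":{"plan":{"type":"array"},"force":{"type":"number"}},"required":["plan"]}

```bash
ls; mkdir -p pics; cat > h.py <<'E'
import numpy as np, cv2
from plant import monitor, eyes, workorder, env
def cam(name, st=None):
    m=eyes.camera_model(name)
    if name=="wrist":
        T=np.eye(4);T[:3,:3]=np.array(st["orientation"]);T[:3,3]=st["eef_pos"]
        return m,T@np.array(m["hand_eye"])
    T=np.eye(4);T[:3,:3]=np.array(m["orientation"]);T[:3,3]=m["xyz"]
    return m,T
def ray(m,at):
    K=np.array([[m["fx"],0,m["cx"]],[0,m["fy"],m["cy"]],[0,0,1.]])
    p=cv2.undistortPoints(np.array([[[at[1],at[0]]]],float),K,np.array([m["k1"],0,0,0.]))[0,0]
    return np.array([p[0],p[1],1.])
def world(m,T,at,z=None,depth=None):
    r=T[:3,:3]@ray(m,at)
    s=depth if depth else (z-T[2,3])/r[2]
    return T[:3,3]+s*r
def shot(name):
    st=monitor.observe(); pic,d=eyes.capture(name); m,T=cam(name,st); return pic,d,m,T
E
python3 - <<'E'
from h import *
s=monitor.observe();print(s["time"],s["eef_pos"],np.round(s["orientation"],3).tolist(),s["ft_force"],s["opening"])
ims=[]
for c in("scene","top"):
    pic,d,m,T=shot(c);cv2.imwrite(f"pics/{c}0.png",pic[:,:,::-1])
    print(c,np.round(T,2).tolist())
    for t,z in(("pedal_tread",142),("latch_pull",166),("coupler",None),("drawbar",None),("ball",120)):
        for r in eyes.spot_point(c,t)[:2]:
            a=r["at"];dd=d[int(a[0]),int(a[1])]
            print(c,t,np.round(a),round(r["confidence"],2),"depth",np.round(world(m,T,a,depth=dd),1) if dd>0 else None,"z",np.round(world(m,T,a,z=z or 120),1))
E
```

```text
pics
0.0 [223.98757547 582.98572224 252.44441186] [[-0.934, 0.359, -0.0], [0.359, 0.934, -0.002], [-0.0, -0.002, -1.0]] [-0.78518912 -0.59660926 -0.31770476] 85.30226889157655
scene [[-0.57, 0.67, -0.47, 1121.0], [0.82, 0.46, -0.35, 453.09], [-0.02, -0.59, -0.81, 1044.16], [0.0, 0.0, 0.0, 1.0]]
scene pedal_tread [196. 241.] 0.73 depth [618.7 -40.5 145.9] z [616.5 -42.6 142. ]
scene latch_pull [195. 332.] 0.7 depth [512.3 156.6 177.7] z [504.1 152.6 166. ]
scene coupler [194. 313.] 0.68 depth [514.3 106.7 147.2] z [495.9  96.2 120. ]
scene drawbar [254. 245.] 0.96 depth [751.6  76.5 159. ] z [735.3  59.9 120. ]
top [[-0.01, -0.98, 0.18, 309.25], [-1.0, 0.01, 0.02, 23.73], [-0.02, -0.18, -0.98, 1564.24], [0.0, 0.0, 0.0, 1.0]]
top pedal_tread [190. 313.] 0.87 depth [626.7 -40.9 141.2] z [626.5 -40.9 142. ]
top pedal_tread [243. 322.] 0.19 depth [492.2 -70.7   4.3] z [476.1 -62.4 142. ]
top latch_pull [230. 240.] 0.61 depth [507.4 159.6 186.7] z [510.4 161.7 166. ]
top coupler [240. 270.] 0.86 depth [485.4  79.1 148.7] z [489.   80.2 120. ]
top drawbar [159. 275.] 0.78 depth [718.4  65.3 134. ] z [722.4  65.7 120. ]
top drawbar [185. 168.] 0.28 depth [666.1 394.   50.9] z [649.8 377.1 120. ]
top ball [237. 270.] 0.63 depth [493.8  80.4 150.3] z [497.7  81.6 120. ]
```

View pics/scene0.png

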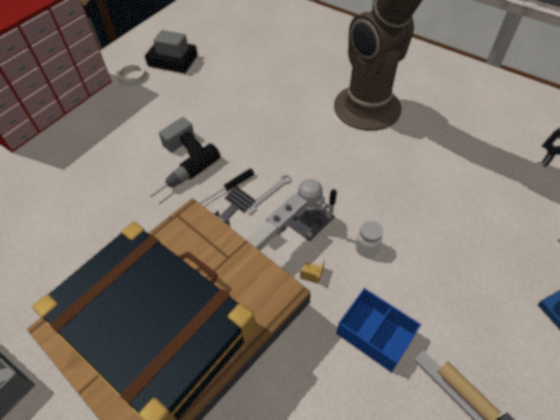

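View pics/top0.png

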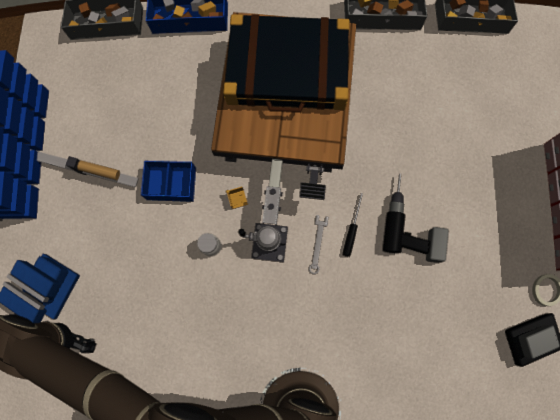

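The scene shows the dolly, with the coupler dome near top (238,268), the black pull at (232,241) and the pedal tread at (190,313). The jar is left of the pull at (243,208). The network results agree with the picture. I'll approach and look with the wrist camera.

Call:
move_arm(
  plan=[
    {"delta_pos": [-0.05,-0.035,-0.05],"yaw": -5,"hand": 0},
    {"delta_pos": [-0.1,-0.07,-0.1],"yaw": -10,"hand": 0},
    {"delta_pos": [-0.15,-0.105,-0.1],"yaw": -17,"hand": 0},
    {"delta_pos": [-0.2,-0.14,-0.1],"yaw": -17,"hand": 0},
    {"delta_pos": [-0.25,-0.175,-0.1],"yaw": -17,"hand": 0},
    {"delta_pos": [-0.3,-0.21,-0.1],"yaw": -17,"hand": 0},
    {"delta_pos": [-0.35,-0.25,-0.1],"yaw": -17,"hand": 0},
    {"delta_pos": [-0.39,-0.28,-0.1],"yaw": -17,"hand": 0},
  ],
)

```text
time: 1.6
eef_pos: [483.1, 189.2, 353.7]
orientation: [[-0.998, 0.07, 0.001], [0.07, 0.998, 0.001], [-0.001, 0.001, -1.0]]
ft_force: [0.6, 1.5, -0.5]
opening: -0.2
grip_force: 0.0
```

Call:
move_arm(
  plan=[
    {"delta_pos": [-0.03,-0.05,0],"yaw": 0,"hand": 0},
    {"delta_pos": [-0.06,-0.1,0],"yaw": 0,"hand": 0},
    {"delta_pos": [-0.085,-0.14,0],"yaw": 0,"hand": 0},
    {"delta_pos": [-0.085,-0.14,0],"yaw": 0,"hand": 0},
  ],
)

```text
time: 2.1
eef_pos: [558.3, 40.9, 353.3]
orientation: [[-0.997, 0.077, 0.001], [0.077, 0.997, -0.002], [-0.001, -0.002, -1.0]]
ft_force: [-0.3, 0.5, 0.8]
opening: -0.5
grip_force: 0.0
```

```bash
cat > look.py <<'E'
from h import *
import sys
pic,d,m,T=shot("wrist");cv2.imwrite(f"pics/{sys.argv[1]}.png",pic[:,:,::-1])
print(np.round(T,2).tolist(),monitor.observe()["eef_pos"])
for t,z in(("pedal_tread",142),("latch_pull",166),("coupler",120),("drawbar",120)):
    for r in eyes.spot_point("wrist",t)[:2]:
        a=r["at"];dd=d[int(a[0]),int(a[1])]
        print(t,np.round(a),round(r["confidence"],2),"depth",np.round(world(m,T,a,depth=dd),1) if dd>0 else None,"z",np.round(world(m,T,a,z=z),1))
np.savez(f"pics/{sys.argv[1]}.npz",d=d,T=T,pic=pic)
E
python3 look.py w1
```

```text
[[0.08, 0.95, 0.3, 481.04], [1.0, -0.07, -0.03, 47.33], [-0.0, 0.3, -0.95, 474.2], [0.0, 0.0, 0.0, 1.0]] [557.62033382  43.70230916 353.18185162]
pedal_tread [257. 204.] 0.76 depth [625.7 -39.9 141.8] z [625.6 -39.9 142. ]
pedal_tread [224. 537.] 0.28 depth [674.6 391.2   4. ] z [617.8 290.2 142. ]
latch_pull [117. 415.] 0.65 depth [503.8 149.4 182.2] z [505.1 155.  166. ]
coupler [110. 327.] 0.57 depth [495.8  84.3 154.4] z [497.4  88.3 120. ]
coupler [227. 540.] 0.49 depth [678.  395.    4.7] z [629.6 309.6 120. ]
```

View pics/w1.png

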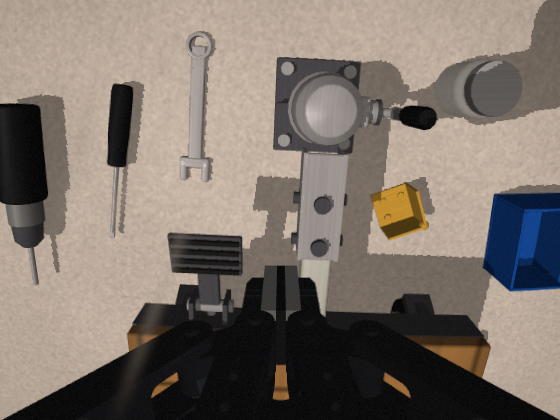

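The tread is at (257,204), about (625,-40,142), and the pull is at (117,415). I'll go above the tread and press.

Call:
move_arm(
  plan=[
    {"delta_pos": [-0.033,-0.04,0.03],"yaw": 0,"hand": 0},
    {"delta_pos": [-0.066,-0.08,0.06],"yaw": 0,"hand": 0},
    {"delta_pos": [-0.066,-0.08,0.11],"yaw": 0,"hand": 0},
    {"delta_pos": [-0.066,-0.08,0.16],"yaw": 0,"hand": 0},
    {"delta_pos": [-0.066,-0.08,0.175],"yaw": 0,"hand": 0},
    {"delta_pos": [-0.066,-0.08,0.175],"yaw": 0,"hand": 0},
  ],
)

```text
time: 3.1
eef_pos: [617.5, -38.1, 178.4]
orientation: [[-0.998, 0.069, -0.001], [0.069, 0.998, 0.0], [0.001, 0.0, -1.0]]
ft_force: [0.5, 0.5, 0.5]
opening: -0.1
grip_force: 0.0
```

Call:
move_arm(
  plan=[
    {"delta_pos": [0,0,0.01],"yaw": 0,"hand": 0},
    {"delta_pos": [0,0,0.02],"yaw": 0,"hand": 0},
    {"delta_pos": [0,0,0.028],"yaw": 0,"hand": 0},
    {"delta_pos": [0,0,0.036],"yaw": 0,"hand": 0},
    {"delta_pos": [0,0,0.044],"yaw": 0,"hand": 0},
    {"delta_pos": [0,0,0.048],"yaw": 0,"hand": 0},
    {"delta_pos": [0,0,0.048],"yaw": 0,"hand": 0},
    {"delta_pos": [0,0,0.048],"yaw": 0,"hand": 0},
  ],
)

```text
time: 4.1
eef_pos: [618.3, -39.0, 133.3]
orientation: [[-0.998, 0.07, 0.003], [0.07, 0.998, 0.001], [-0.002, 0.001, -1.0]]
ft_force: [-9.5, 1.4, 24.7]
opening: 0.1
grip_force: 12.9
```

Call:
move_arm(
  plan=[
    {"delta_pos": [0,0,-0.05],"yaw": 0,"hand": 0},
    {"delta_pos": [0,0,-0.11],"yaw": 0,"hand": 0},
    {"delta_pos": [0.03,0.04,-0.17],"yaw": 0,"hand": 0},
    {"delta_pos": [0.06,0.08,-0.18],"yaw": 0,"hand": 0.1},
    {"delta_pos": [0.09,0.12,-0.18],"yaw": 0,"hand": 0.3},
    {"delta_pos": [0.11,0.16,-0.18],"yaw": 0,"hand": 0.33},
    {"delta_pos": [0.11,0.16,-0.18],"yaw": 0,"hand": 0.33},
    {"delta_pos": [0.11,0.16,-0.18],"yaw": 0,"hand": 0.33},
  ],
)

```text
time: 5.1
eef_pos: [519.4, 127.8, 310.3]
orientation: [[-0.998, 0.07, 0.001], [0.07, 0.998, -0.0], [-0.001, -0.0, -1.0]]
ft_force: [-0.2, -0.3, 0.1]
opening: 28.0
grip_force: 0.0
```

```bash
python3 look.py w2
```

```text
[[0.07, 0.95, 0.3, 442.06], [1.0, -0.07, -0.02, 133.52], [-0.0, 0.3, -0.95, 431.2], [0.0, 0.0, 0.0, 1.0]] [519.5723499  127.17343453 310.27032802]
pedal_tread [298. 122.] 0.62 depth [621.1 -37.1 112. ] z [604.3 -21.1 142. ]
latch_pull [181. 318.] 0.74 depth [498.9 154.5 186. ] z [503.5 156.3 166. ]
latch_pull [132. 397.] 0.52 depth [481.6 239.5  82.6] z [472.1 214.1 166. ]
coupler [168. 231.] 0.86 depth [491.6  92.1 154. ] z [497.6  87.  120. ]
drawbar [393. 229.] 0.71 depth [501.5 118.3 368.7] z [737.6  57.6 120. ]
```

View pics/w2.png

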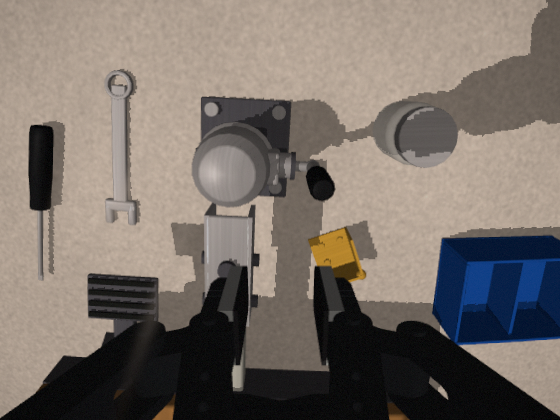

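The tread now reads z = 112, so the pedal is down. The pull's top is near (183,320). Next I'll fit the pull and dome from the depth cloud.

```bash
python3 - <<'E'
from h import *
f=np.load("pics/w2.npz");d=f["d"];T=f["T"];m=eyes.camera_model("wrist")
v,u=np.mgrid[0:420,0:560]
K=np.array([[m["fx"],0,m["cx"]],[0,m["fy"],m["cy"]],[0,0,1.]])
p=cv2.undistortPoints(np.stack([u,v],-1).reshape(-1,1,2).astype(float),K,np.array([m["k1"],0,0,0.]))[:,0]
P=(np.c_[p,np.ones(len(p))]*d.reshape(-1,1))@T[:3,:3].T+T[:3,3]
P=P[(d.ravel()>0)&(P[:,1]<260)]
def box(x0,x1,y0,y1,z0,z1):
    return P[(P[:,0]>x0)&(P[:,0]<x1)&(P[:,1]>y0)&(P[:,1]<y1)&(P[:,2]>z0)&(P[:,2]<z1)]
for z0,z1 in((184,196),(175,184),(160,175),(145,160)):
    q=box(470,535,135,180,z0,z1); print("pull",z0,len(q),q.min(0).round(1),q.max(0).round(1),q.mean(0).round(1)) if len(q) else None
q=box(440,540,50,130,110,170)
A=np.c_[2*q,np.ones(len(q))];
q2=q[q[:,2]>130];print("dome",q2.min(0).round(1),q2.max(0).round(1))
q=box(545,640,40,110,125,145);print("bar",len(q))
for x in(550,570,590,610,630):
    s=q[abs(q[:,0]-x)<6]
    if len(s): print(x,s[:,1].min().round(1),s[:,1].max().round(1),s[:,2].max().round(1))
E
```

```text
pull 184 439 [497.3 149.1 184.1] [513.  165.6 189.6] [504.6 157.1 187.1]
pull 175 113 [496.5 148.5 175.1] [514.  165.8 184. ] [500.3 155.9 180.8]
pull 160 104 [496.3 148.4 160.2] [508.4 165.1 175. ] [499.  154.7 167.8]
pull 145 88 [496.5 148.5 145.2] [507.1 165.6 160. ] [498.9 154.9 153. ]
dome [464.6  57.5 130. ] [540.  119.3 156.6]
bar 2282
550 60.4 101.9 143.7
570 51.8 99.6 144.9
590 54.8 102.6 143.2
610 55.3 94.4 142.6
630 46.8 97.2 142.6
```

Call:
move_arm(
  plan=[
    {"delta_pos": [0.017,0.029,0.03],"yaw": 1.5,"hand": 0.37},
    {"delta_pos": [0.017,0.029,0.07],"yaw": 1.5,"hand": 0.37},
    {"delta_pos": [0.017,0.029,0.09],"yaw": 1.5,"hand": 0.37},
    {"delta_pos": [0.017,0.029,0.09],"yaw": 1.5,"hand": 0.37},
  ],
)

```text
time: 5.85
eef_pos: [503.5, 157.6, 218.9]
orientation: [[-0.995, 0.097, -0.003], [0.097, 0.995, -0.002], [0.003, -0.002, -1.0]]
ft_force: [0.7, -0.6, 1.1]
opening: 31.3
grip_force: 0.0
```

```bash
python3 look.py w3
```

```text
[[0.1, 0.95, 0.3, 426.72], [1.0, -0.09, -0.03, 165.56], [-0.0, 0.3, -0.95, 340.05], [0.0, 0.0, 0.0, 1.0]] [504.23416778 157.87960046 220.17180997]
latch_pull [258. 278.] 0.92 depth [497.2 157.1 183. ] z [504.9 156.2 166. ]
```

View pics/w3.png

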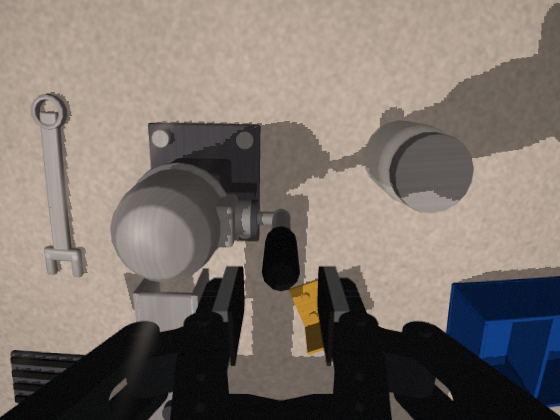

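The pull, at (258,280), is centred between the fingers and clear of the dome. I'll descend and grip.

Call:
move_arm(
  plan=[
    {"delta_pos": [0,-0.001,0.02],"yaw": 0,"hand": 0.37},
    {"delta_pos": [0,-0.001,0.046],"yaw": 0,"hand": 0.37},
    {"delta_pos": [0,-0.001,0.046],"yaw": 0,"hand": 0.37},
    {"delta_pos": [0,-0.001,0.046],"yaw": 0,"hand": 0.1},
    {"delta_pos": [0,-0.001,0.046],"yaw": 0,"hand": 0.1},
    {"delta_pos": [0,-0.001,0.046],"yaw": 0,"hand": 0.1},
    {"delta_pos": [0,-0.001,0.046],"yaw": 0,"hand": 0.1},
  ],
  force=80,
)

```text
time: 6.98
eef_pos: [504.5, 157.5, 175.4]
orientation: [[-0.995, 0.096, 0.001], [0.096, 0.995, 0.001], [-0.001, 0.001, -1.0]]
ft_force: [-1.2, -0.7, 7.7]
opening: 15.4
grip_force: 78.8
```

Call:
move_arm(
  plan=[
    {"delta_pos": [0,0.004,0],"yaw": 0,"hand": 0.1},
    {"delta_pos": [0,0.008,0],"yaw": 0,"hand": 0.1},
    {"delta_pos": [0,0.012,0],"yaw": 0,"hand": 0.1},
    {"delta_pos": [0,0.016,0],"yaw": 0,"hand": 0.1},
    {"delta_pos": [0,0.016,0],"yaw": 0,"hand": 0.1},
    {"delta_pos": [0,0.016,0],"yaw": 0,"hand": 0.1},
  ],
)

```text
time: 7.72
eef_pos: [506.0, 169.5, 175.1]
orientation: [[-0.995, 0.099, 0.0], [0.099, 0.995, -0.004], [-0.001, -0.004, -1.0]]
ft_force: [-2.3, -13.5, 10.2]
opening: 15.7
grip_force: 79.2
```

Call:
move_arm(
  plan=[
    {"delta_pos": [0,0.002,0],"yaw": 0,"hand": 0.1},
    {"delta_pos": [-0.002,0.002,-0.008],"yaw": 0,"hand": 0.1},
    {"delta_pos": [-0.004,0.002,-0.017],"yaw": 0,"hand": 0.1},
    {"delta_pos": [-0.007,0.002,-0.025],"yaw": 0,"hand": 0.1},
    {"delta_pos": [-0.0095,0.002,-0.033],"yaw": 0,"hand": 0.1},
    {"delta_pos": [-0.0095,0.002,-0.033],"yaw": 0,"hand": 0.1},
  ],
)

```text
time: 8.48
eef_pos: [514.4, 169.1, 205.7]
orientation: [[-0.995, 0.1, -0.004], [0.1, 0.995, -0.007], [0.003, -0.007, -1.0]]
ft_force: [1.8, -13.4, -10.3]
opening: 15.8
grip_force: 78.1
```

Call:
move_arm(
  plan=[
    {"delta_pos": [-0.003,0,-0.008],"yaw": 0,"hand": 0.1},
    {"delta_pos": [-0.0065,0,-0.016],"yaw": 0,"hand": 0.1},
    {"delta_pos": [-0.014,0,-0.031],"yaw": 0,"hand": 0.1},
    {"delta_pos": [-0.0185,0,-0.039],"yaw": 0,"hand": 0.1},
    {"delta_pos": [-0.023,0,-0.046],"yaw": 0,"hand": 0.1},
    {"delta_pos": [-0.028,0,-0.054],"yaw": 0,"hand": 0.1},
    {"delta_pos": [-0.0325,0,-0.061],"yaw": 0,"hand": 0.1},
    {"delta_pos": [-0.0325,0,-0.061],"yaw": 0,"hand": 0.1},
  ],
)

```text
time: 9.48
eef_pos: [546.0, 165.8, 266.1]
orientation: [[-0.995, 0.101, -0.006], [0.101, 0.995, -0.007], [0.006, -0.008, -1.0]]
ft_force: [-2.6, -13.5, -9.5]
opening: 15.6
grip_force: 78.3
```

```bash
python3 - <<'E'
from h import *
pic,d,m,T=shot("scene");cv2.imwrite("pics/s2.png",cv2.resize(pic[120:300,180:420,::-1],None,fx=3,fy=3))
for c in("scene","top"):
    if c=="top": pic,d,m,T=shot(c)
    for t in("coupler","latch_pull","pedal_tread"):
        for r in eyes.spot_point(c,t)[:1]:
            a=r["at"];print(c,t,a,r["confidence"],world(m,T,a,depth=d[int(a[0]),int(a[1])]).round(1))
s=monitor.observe();print(s["eef_pos"],s["ft_force"],s["opening"],s["grip_force"])
E
```

```text
scene coupler [175.0, 309.1] 0.79 [534.8 104.2 239.7]
scene latch_pull [182.3, 328.1] 0.61 [554.5 164.9 274.8]
scene pedal_tread [199.6, 241.7] 0.7 [606.2 -51.9 107.7]
top coupler [226.8, 269.2] 0.79 [506.3  77.8 250.5]
top pedal_tread [195.2, 315.1] 0.76 [618.9 -48.7 103.2]
[545.78673539 165.85480174 265.79749639] [ -1.79694023 -12.43962674  -9.01673583] 15.395707759976514 78.35333955270471
```

View pics/s2.png

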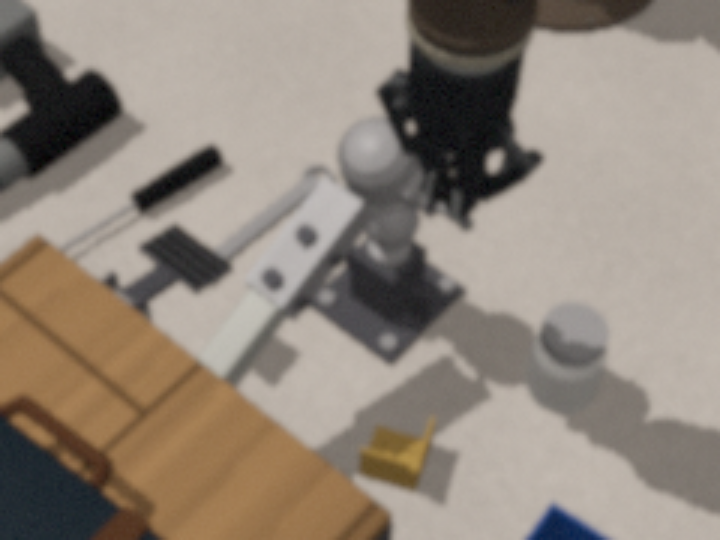

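The picture shows the coupler dome (375,155) lifted clear of the ball (395,225), with the dome's top near 250 mm against 154 mm before. The pedal is still down. I'll let it settle, then hand in.

Call:
move_arm(
  plan=[
    {"delta_pos": [0,0,0],"yaw": 0,"hand": 0.1},
    {"delta_pos": [0,0,0],"yaw": 0,"hand": 0.1},
    {"delta_pos": [0,0,0],"yaw": 0,"hand": 0.1},
    {"delta_pos": [0,0,0],"yaw": 0,"hand": 0.1},
  ],
)

```text
time: 10.38
eef_pos: [545.8, 165.8, 265.8]
orientation: [[-0.995, 0.101, -0.006], [0.101, 0.995, -0.007], [0.006, -0.008, -1.0]]
ft_force: [-2.1, -12.6, -9.3]
opening: 15.7
grip_force: 78.4
```

```bash
python3 -c "
from h import *
print(monitor.observe()['eef_pos'],workorder.close_job())"
```

```text
the job is handed in; nothing more can be done
[545.76371857 165.84609803 265.77116276] None
```

I handed the job in at about 10.4 s with the brake pedal down, the latch drawn, and the drawbar held still by the gripper with the coupler raised roughly 95 mm; the hand-in returned no verdict.

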